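Make up the sharpening kit and the dopping kit

ROBOT

A 6-joint arm with a two-finger parallel gripper is mounted at the origin on a cart in front of the work surface, level with it; the furniture and walls round the work are solid. World frame = base frame: x ahead of the robot, y to its left, z up, the work surface at z = 0. Lengths are in m, angles in rad, forces in N, time in s.
With the tool pointing down it reaches from about 0.375 to 0.9 m from the base axis. Payload 3.1 kg.
Tool frame: the origin (TCP) lies between the finger pads; the fingertips stand 22 mm ahead of it and the grasp point (between the pads) lies 3 mm ahead of it; z points along the fingers, y is the line along which they close (so a half turn about z gives the same grasp; the last joint's range is limited). The gripper opens to 87 mm and grips with 3 to 60 N. Pads are 19 mm wide; open, the fingers measure 117 mm over their backs; the gripper's body (75 mm by 190 mm) begins 51 mm behind the grasp point.
Start: joints at [-1.45, 0.527, 1.433, -0, 1.181, -0.178], TCP at [0.184, -0.597, 0.245] pointing down, gripper open.
Joint ranges: [-3.08, 3.08], [-0.75, 2.2], [0.22, 2.44], [-1.43, 4.57], [0, 2.65], [-2.85, 2.85]. Speed limits (rad/s): [2.79, 2.79, 3.14, 3.14, 3.14, 3.14].

INTERFACE

Orientations are given as a unit quaternion [x, y, z, w].
In Python, from rig import robot gives the robot as it stands.
- The arm moves only by the tool move_arm, never from a script. Its argument "series" is text: rows parted by semicolons, each of 6 numbers parted by spaces: the shift along the tool's x, y, z in mm, then the turn, a rotation vector about the tool's x, y, z in degrees. In form: dx dy dz ax ay az; .... A call has 1 to 8 rows; each row is the pose to reach, as a shift and turn from the pose commanded when the call began, along the tool's axes at that moment; what a row does not reach only later rows make up. A row lasts 1/12 s, in which the tool goes at most 41.7 mm and 7.16 degrees, less where a joint would pass 70% of its speed; a pose out of reach is approached as far as the arm can. A call with a gripper value outside its range is refused whole. "jaw" is the opening, from 0 (shut) to 1 (fully open), set as the call begins (left out, the last holds). The fingers move at their own pace and stop on an object; "newtons" is the grip in N (left out, the last holds). Time passes only in rows, so rows that repeat a pose let the fingers close. It gives the time, the measured TCP pose, the force, the opening and the grip force at its end, in the units of the state.
- robot.get_obs(): the state, without advancing time (a new reading comes with each control period).
- robot.camera(name): name is "scene" or "top" or "wrist"; returns a dict with "img" (384x512x3 uint8, red, green, blue), "mtx" (3x3 intrinsics, pixels), "distortion" ([k1, k2, p1, p2, k3] as OpenCV has them; the pictures are not rectified), "world_to_cam" (4x4, takes a point from world to camera coordinates). Camera axes: x right, y down, z forward; pixel columns grow to the right and rows downward; lengths in m; the calibration is good to about 2 mm. A picture is of the moment at which its call begins. There is no depth.
- robot.hand_in(): hands the job in; it is judged then, once.
Trained networks look in a picture, given as the dict that the camera call returned (one of the last four; its "shot" number tells which), for a name from the list of things; names that differ only in an ending like _2 or _b are one class to them, and where a whole thing is asked for, a point or a joint stands for the part that bears it (a point fixed in the world has none). Each returns a list of dicts, best first, with "p" (0 to 1); they miss things now and then, are a little off and sometimes report something else, mostly with a low value. They report only what shows in the picture. A call takes as long as a camera call. They do not tell look-alikes from the thing itself.
- robot.search_frame(picture, thing): "xyz" ([x, y, z] in m, in world coordinates, good to about 4 mm: the middle of the surface that is visible of it).
- robot.tip_of(picture, thing): "xyz" ([x, y, z] in m, in world coordinates, good to about 4 mm: a listed point, or the origin of a listed thing).
The state is a dict: "time": time; "q": joint angles; "joint_velocities": joint speeds; "joint_torque": joint torques, N m; "position": TCP position; "tool_rot": TCP orientation; "ft_force": force on the tool from outside, world axes, zero at the start; "moment": the same for the moment, N m; "grip_width": finger opening in m; "grip_force": force on a finger pad.
Only numpy, scipy, OpenCV 4.12 (cv2) and the standard library are available. Lean on these libraries where they do the work, as an engineer would, in place of code of your own. Each camera call takes 0.05 s, during which the arm holds its last target. There are 200 camera calls.

TASK

Make up two job kits from the stock on the bench. The red tray gets the sharpening kit: the whetstone lying flat in the long pocket and the red-capped oil bottle upright in one of the bottle pockets. The blue tray gets the dopping kit: the grey vee block, groove up, in the long pocket, and the orange-capped glue bottle and the all-green bottle upright in a bottle pocket each; leave the white-capped and the blue-capped bottle standing where they are.

Things in the scene. Friction and masses are not known exactly. Their poses are not given: they have to be found in the camera images.
- red_tray: red plastic kit tray, fixed, 148 (x) by 136 mm (y; lugs to y = +-79); at left or right, yaw within 0.5 rad of 0. Origin: centre of underside, z up. Walls and lugs 10 mm high, walls 4 thick, black rubber floors at 4 mm. Long pocket 80 (x) by 128 (y), centre x +30, y 0; two bottle pockets 56 (x) by 62 (y), centres x -42, y +33 and -33 (robot's side)
- blue_tray: blue plastic kit tray, fixed, 148 (x) by 136 mm (y; lugs to y = +-79); at left or right, yaw within 0.5 rad of 0. Origin: centre of underside, z up. Walls and lugs 10 mm high, walls 4 thick, black rubber floors at 4 mm. Long pocket 80 (x) by 128 (y), centre x +30, y 0; two bottle pockets 56 (x) by 62 (y), centres x -42, y +33 and -33 (robot's side)
- sharpening_stone: whetstone, a flat bar 28 mm (its x) by 100 mm (its y) by 14 mm high, grey upper layer on a red-brown one, about 0.16 kg, lying flat on the bench beyond the bottles, its yaw within 0.5 rad of 0; origin at the centre of its underside, z up
- vee_block: light grey steel vee block, 50 mm (its x) by 60 mm (its y) by 42 mm high, with a vee groove along x in its top (the groove has no depth for contact: treat it as a full block), about 0.7 kg, standing on the bench beyond the bottles, its yaw within 0.5 rad of 0; origin at the centre of its underside, z up
- oil_bottle: oil dropper bottle: white body with a blue band and a RED cap, 28 mm diameter, 67 mm high, straight-sided up to about 38 mm. Loose, standing on the bench among the other stock between the trays; origin at the centre of its underside, z up
- glue_bottle: glue bottle: white body with a blue band and an ORANGE cap, 30 mm diameter, 93 mm high, straight-sided up to about 50 mm. Loose, standing on the bench among the other stock between the trays; origin at the centre of its underside, z up
- green_bottle: cleaner bottle: GREEN body and green cap, 28 mm diameter, 77 mm high, straight-sided up to about 42 mm. Loose, standing on the bench among the other stock between the trays; origin at the centre of its underside, z up
- white_cap_bottle: stock bottle to be left alone: white body and WHITE cap, 27 mm diameter, 65 mm high. Loose, standing on the bench among the other stock between the trays; origin at the centre of its underside, z up
- blue_cap_bottle: stock bottle to be left alone: white body and BLUE cap, 25 mm diameter, 58 mm high. Loose, standing on the bench among the other stock between the trays; origin at the centre of its underside, z up
There are look-alikes about, which are no part of the job. There is more than one size of the sharpening_stone; the one meant has the size given above.

How it is judged:
By the outcome, as a careful person would: the job done as asked, in the order asked, and still so for the second after the job is handed in, with the robot touching nothing.
It also fails if it takes over 128 s, if anything falls off the work surface, if the arm or the gripper's body presses on something with over 40 N, if the wrist force passes 120 N, or if a joint passes its speed limit or range.

## Working session

There is one attempt and no reset: what is moved stays moved. The work goes in short steps, Python scripts to look and compute and a tool call to move; the robot and the scene stay as the last step left them, time stands still between calls to the robot, and variables do not carry over. Pictures are saved under pics/ and viewed, at most 14 in all, crops included, and the job is handed in when it is done.

Besides the shell and the picture viewer there is one more tool, called after "Call:" by a JSON object that holds its "op" and its "data". move_arm: Moves the arm, as the interface text tells. Its arguments: {"type":"object","properties":{"series":{"type":"string"},"jaw":{"type":"number"},"newtons":{"type":"number"}},"required":["series"]}

```bash
mkdir -p pics; ls; python3 - <<'E'
from rig import robot
import cv2,numpy as np
o=robot.get_obs();print(o['time'],o['position'],o['tool_rot'],o['grip_width'])
for n in ['top','scene']:
    p=robot.camera(n);cv2.imwrite(f'pics/{n}1.png',cv2.resize(p['img'][:,:,::-1],(800,600),interpolation=cv2.INTER_CUBIC))
    print(n,p['mtx'].tolist() if hasattr(p['mtx'],'tolist') else p['mtx'],np.round(p['world_to_cam'],3).tolist(),p['distortion'])
    M=np.array(p['world_to_cam'])
    for t in ['red_tray','blue_tray','sharpening_stone','vee_block','oil_bottle','glue_bottle','green_bottle','white_cap_bottle','blue_cap_bottle']:
        for d in robot.tip_of(p,t)[:3]:
            x=np.array(d['xyz']);px=cv2.projectPoints(x,cv2.Rodrigues(M[:3,:3])[0],M[:3,3],np.array(p['mtx']),np.array(p['distortion'],float))[0].ravel()
            print(n,t,round(d['p'],2),np.round(x,3),np.round(px*800/512))
E
```

```text
pics
0.0 [ 0.18393891 -0.59662403  0.2435792 ] [ 9.88862288e-01  1.48829549e-01  3.94782593e-05 -1.06737509e-03] 0.08707432228511991
top [[374.21430178882724, 0.0, 252.7121568194866], [0.0, 374.21430178882724, 189.55516998994727], [0.0, 0.0, 1.0]] [[0.018, -1.0, -0.01, -0.015], [-0.997, -0.018, -0.069, 0.508], [0.069, 0.011, -0.998, 0.982], [0.0, 0.0, 0.0, 1.0]] [-0.0929614  0.         0.         0.         0.       ]
top red_tray 0.82 [ 0.578 -0.276 -0.001] [549. 260.]
top sharpening_stone 0.72 [ 0.342 -0.092  0.001] [443. 394.]
top sharpening_stone 0.71 [ 0.423 -0.209  0.004] [512. 348.]
top sharpening_stone 0.62 [ 0.642 -0.102 -0.004] [451. 222.]
top vee_block 0.69 [ 0.658  0.074 -0.002] [351. 211.]
top vee_block 0.31 [ 0.453 -0.094  0.001] [445. 329.]
top oil_bottle 0.67 [ 0.441 -0.001  0.002] [391. 336.]
top oil_bottle 0.49 [ 0.54   0.05  -0.003] [363. 279.]
top glue_bottle 0.57 [ 0.527 -0.043  0.002] [417. 286.]
top green_bottle 0.58 [0.456 0.1   0.001] [333. 326.]
top white_cap_bottle 0.55 [ 0.441 -0.005  0.001] [394. 336.]
top blue_cap_bottle 0.43 [ 0.449 -0.093  0.001] [445.
[... 246 characters left out ...]
005321  0.          0.          0.          0.        ]
scene red_tray 0.81 [ 0.579 -0.272  0.002] [480. 242.]
scene blue_tray 0.91 [0.505 0.274 0.001] [241. 405.]
scene sharpening_stone 0.89 [ 0.645 -0.102 -0.002] [387. 262.]
scene sharpening_stone 0.77 [ 0.335 -0.089  0.002] [516. 352.]
scene sharpening_stone 0.2 [ 0.578 -0.274  0.001] [481. 243.]
scene vee_block 0.56 [0.657 0.075 0.   ] [300. 296.]
scene oil_bottle 0.51 [0.54  0.048 0.   ] [357. 324.]
scene glue_bottle 0.76 [ 0.533 -0.044 -0.002] [405. 304.]
scene green_bottle 0.74 [ 0.453  0.103 -0.004] [365. 371.]
scene white_cap_bottle 0.81 [ 0.445 -0.001 -0.   ] [422. 341.]
scene blue_cap_bottle 0.51 [ 0.454 -0.095 -0.001] [461. 314.]
```

View pics/top1.png

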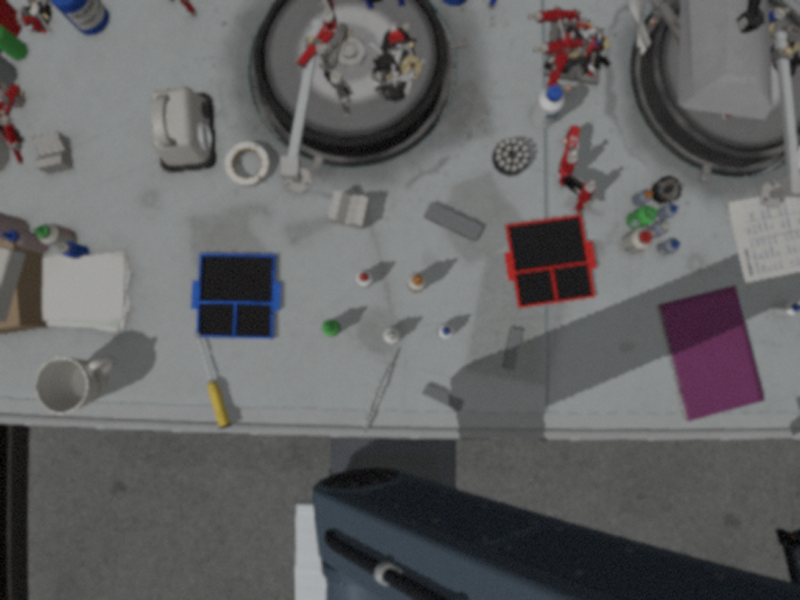

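View pics/scene1.png

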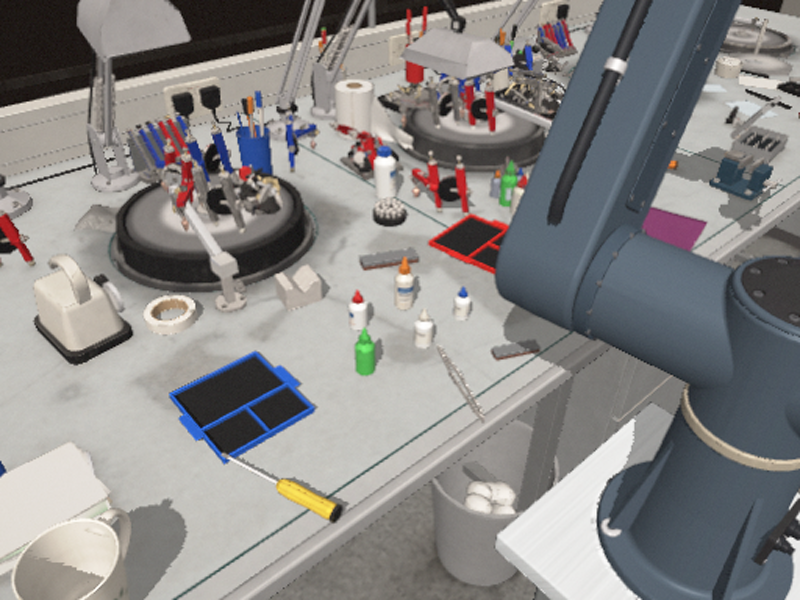

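Candidates for the whetstone are (455,220), (512,347) and (443,395) in the top view. The last two look too short and lie nearer than the bottles, so I choose (455,220). For the vee block, (350,208) is the choice; the grey block at (50,150) is a look-alike. Bottles are oil (364,279, red cap), glue (417,283, orange cap), green (331,327), white (391,335) and blue (446,331). The cluster at (650,220) is clutter. Next I'll check this in a rectified crop.

```bash
cat > h.py <<'E'
from rig import robot
import cv2,numpy as np
def P(p):
    M=np.array(p['world_to_cam']);return M[:3,:3],M[:3,3],np.array(p['mtx']),np.array(p['distortion'],float)
def proj(p,X):
    R,t,K,d=P(p);return cv2.projectPoints(np.array(X,float).reshape(-1,3),cv2.Rodrigues(R)[0],t,K,d)[0].reshape(-1,2)
def plane(p,px,z):
    R,t,K,d=P(p);u=cv2.undistortPoints(np.array(px,float).reshape(-1,1,2),K,d).reshape(-1,2)
    r=np.c_[u,np.ones(len(u))]@R;c=-R.T@t;return c+r*((z-c[2])/r[:,2])[:,None]
def rect(p,z,x0,x1,y0,y1,s):
    "rows: x falling from x1; cols: y falling from y1; s px per m"
    X,Y=np.meshgrid(np.arange(x1,x0,-1/s),np.arange(y1,y0,-1/s),indexing='ij')
    m=proj(p,np.stack([X,Y,0*X+z],-1)).reshape(X.shape+(2,)).astype(np.float32)
    return cv2.remap(p['img'],m[...,0],m[...,1],cv2.INTER_CUBIC)[:,:,::-1]
def go(x,y,z,a=None):
    "a: angle in world of tool x, deg; prints shift and turn in tool axes"
    from scipy.spatial.transform import Rotation as Ro
    o=robot.get_obs();R=Ro.from_quat(o['tool_rot']);s=R.inv().apply(np.array([x,y,z])-o['position'])*1e3
    c=np.degrees(np.arctan2(*R.as_matrix()[1::-1,0]));r=0 if a is None else ((c-a+90)%180)-90
    print('psi',round(c,1),'move',np.round(s,1),'az',round(r,1),'t',round(o['time'],1))
E
python3 - <<'E'
from h import *
p=robot.camera('top');hsv=cv2.cvtColor(p['img'],cv2.COLOR_RGB2HSV)
cv2.imwrite('pics/r1.png',rect(p,.014,.41,.71,-.2,.2,2000))
def mask(lo,hi):return cv2.inRange(hsv,lo,hi)
red=mask((0,130,80),(6,255,255))|mask((172,130,80),(180,255,255));blue=mask((100,150,80),(125,255,255))
for n,m in (('red',red),('blue',blue)):
    c=max(cv2.findContours(cv2.morphologyEx(m,cv2.MORPH_CLOSE,np.ones((3,3))),0,2)[0],key=cv2.contourArea)
    w=plane(p,c.reshape(-1,2),.01)[:,:2]
    print(n,cv2.minAreaRect((w*1000).astype(np.float32)))
# caps
for n,m,z,c in (('oil',red,.062,(.44+.1,.05)),('glue',mask((7,100,60),(20,255,255)),.085,(.53,-.043)),('green',mask((45,90,50),(80,255,255)),.06,(.455,.1))):
    q=proj(p,[*c,z])[0];ys,xs=np.nonzero(m);k=np.hypot(xs-q[0],ys-q[1])<14
    print(n,k.sum(),plane(p,[[xs[k].mean(),ys[k].mean()]],z))
E
```

```text
red ((600.7882690429688, -272.8763427734375), (204.09893798828125, 154.50701904296875), 3.5743906497955322)
blue ((507.93011474609375, 271.81011962890625), (151.7158203125, 141.0612030029297), 89.13858795166016)
oil 5 [[0.53719545 0.04580922 0.062     ]]
glue 24 [[ 0.5313276  -0.04111994  0.085     ]]
green 68 [[0.45263687 0.09804359 0.06      ]]
```

View pics/r1.png

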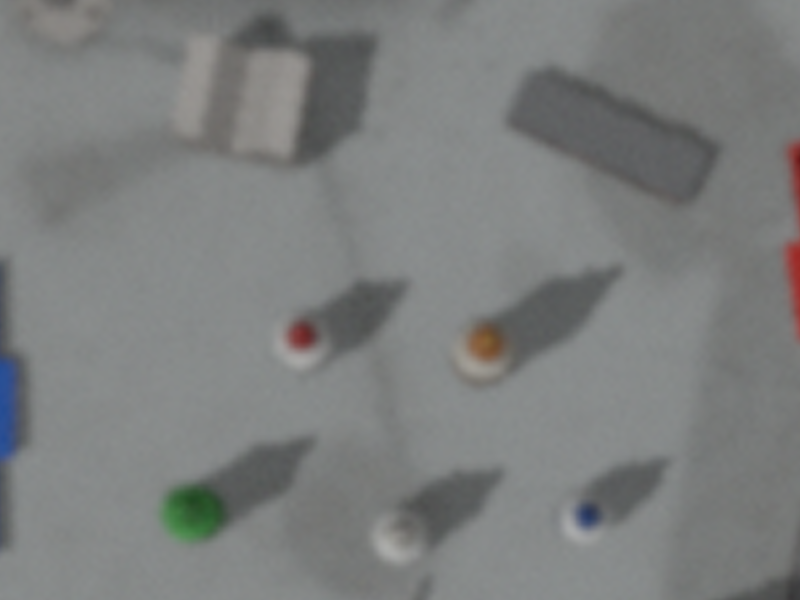

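The crop shows the grey 100 x 28 whetstone (corners 510,125 and 688,204, yaw about -24°, centre near 610,139) and the vee block with its groove up at (245,98), yaw about -9°. The red cap is at (302,338), orange (485,343), green (193,512), white (400,537) and blue (587,516).

```bash
python3 - <<'E'
from h import *
p=robot.camera('top')
for n,c,g in (('red',(.578,-.274),1),('blue',(.507,.272),-1)):
    im=rect(p,.01,c[0]-.12,c[0]+.12,c[1]-.12,c[1]+.12,1000).astype(int)
    d=(im[...,2]-im[...,0])*g
    m=(d>35).astype(np.uint8)
    if g==1: m[:40]=0; m[:60,:60]=m[:60,:60]
    k,l,st,ce=cv2.connectedComponentsWithStats(m);i=1+st[1:,4].argmax()
    ys,xs=np.nonzero(l==i);print(n,st[i],cv2.minAreaRect(np.c_[xs,ys].astype(np.float32)))
    cv2.imwrite(f'pics/m_{n}.png',np.hstack([im.astype(np.uint8),cv2.merge([(l==i).astype(np.uint8)*255]*3)]))
a=cv2.imread('pics/m_red.png');b=cv2.imread('pics/m_blue.png');cv2.imwrite('pics/m.png',np.vstack([a,b]))
go(.641,-.104,.13,66)
E
```

```text
red [  39   40  163  166 7157] ((120.1123275756836, 121.30757141113281), (149.32107543945312, 159.80882263183594), 80.98067474365234)
blue [  41   46  159  150 6619] ((119.99998474121094, 120.49998474121094), (157.99996948242188, 148.99996948242188), 0.0)
psi 17.1 move [ 581.9 -336.8  114.6] az -48.9 t 1.1
```

View pics/m.png

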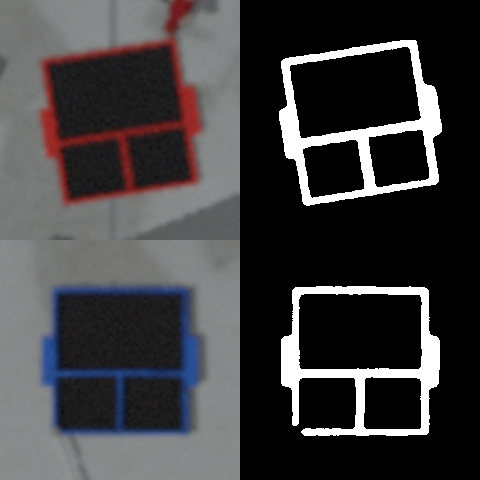

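Both masks match the tray sizes. Red tray: (0.577, -0.274), yaw +9°. Blue tray: (0.5065, 0.272), yaw 0. Now I move to hover over the whetstone.

Call:
{"op": "move_arm", "data": {"series": "36 -21 0 0 0 0; 73 -42 0 0 0 0; 109 -63 0 0 0 0; 145 -84 0 0 0 0; 182 -105 0 0 0 0; 218 -126 0 0 0 0; 255 -147 0 0 0 0; 291 -168 0 0 0 0", "jaw": 0.7}}

```text
time: 1.77
position: [0.412, -0.3515, 0.2448]
tool_rot: [0.989, 0.149, 0.0, 0.0]
ft_force: [0.3, 0.1, 0.1]
grip_width: 0.0612
grip_force: 0.0
```

Call:
{"op": "move_arm", "data": {"series": "36 -21 10 0 0 -7; 73 -42 20 0 0 -14; 109 -63 35 0 0 -21; 145 -84 50 0 0 -28; 182 -105 65 0 0 -35; 218 -126 80 0 0 -42; 255 -147 100 0 0 -49; 291 -168 115 0 0 -49"}}

```text
time: 2.43
position: [0.6263, -0.1206, 0.1368]
tool_rot: [0.837, 0.547, -0.0, 0.0]
ft_force: [0.4, -1.0, 0.8]
grip_width: 0.061
grip_force: 0.0
```

```bash
python3 - <<'E'
from h import *
p=robot.camera('wrist');cv2.imwrite('pics/w1.png',p['img'][:,:,::-1])
M=np.array(p['world_to_cam']);print('cam',-M[:3,:3].T@M[:3,3])
print(proj(p,[[.641,-.104,.014],[.641+.0457-.0203*0,-.104,.014]]))
c,s=np.cos(np.radians(-24)),np.sin(np.radians(-24))
print(proj(p,[[.641+c*a-s*b,-.104+s*a+c*b,.014] for a,b in((.014,.05),(.014,-.05),(-.014,-.05),(-.014,.05))]))
print(robot.get_obs()['q']);go(.641,-.104,.026,66)
E
```

```text
cam [ 0.65443865 -0.05836728  0.27735538]
[[262.82162577 172.23699407]
 [313.94769361 150.28578407]]
[[281.09354143 110.60285278]
 [278.19598213 229.00471262]
 [246.04601348 228.81323838]
 [245.98503915 110.34034353]]
[-0.35626615  0.68009067  1.48576308  0.00578979  0.97568833  0.05316521]
psi 66.4 move [ 13.6   6.1 107.9] az 0.4 t 2.5
```

View pics/w1.png

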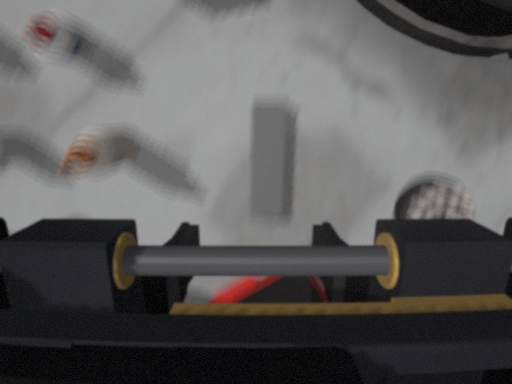

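The wrist view shows the stone at columns 252–297, rows 100–220, but the arm was still settling. I'll remeasure now that it's at rest.

```bash
python3 - <<'E'
from h import *
p=robot.camera('wrist');p=robot.camera('wrist');g=cv2.cvtColor(p['img'],cv2.COLOR_RGB2GRAY)
c,s=np.cos(np.radians(-24)),np.sin(np.radians(-24))
print(proj(p,[[.641+c*a-s*b,-.104+s*a+c*b,.014] for a,b in((.014,.05),(.014,-.05),(-.014,-.05),(-.014,.05))]))
print(g[160,220:320:4]); 
m=(cv2.GaussianBlur(g,(5,5),0)<118).astype(np.uint8);m[:70]=0;m[222:]=0;m[:,:235]=0;m[:,310:]=0
k,l,st,ce=cv2.connectedComponentsWithStats(m);i=1+st[1:,4].argmax();ys,xs=np.nonzero(l==i)
r=cv2.minAreaRect(np.c_[xs,ys].astype(np.float32));print(st[i],r);print(plane(p,[r[0]],.014), plane(p,cv2.boxPoints(r),.014))
go(.641,-.104,.026,66)
E
```

```text
[[282.38648084 115.59278895]
 [279.21425404 234.05221162]
 [246.95277928 233.79614356]
 [247.14062838 115.27907589]]
[156 157 156 155 149 150 147 144 110 110 108 107 107 106 108 107  90  89
  91 131 130 136 132 133 134]
[ 249  115   47  107 4606] ((272.17047119140625, 168.21517944335938), (44.3317756652832, 107.00885009765625), 1.847610354423523)
[[ 0.65022123 -0.09975237  0.014     ]] [[ 0.61368498 -0.13372808  0.014     ]
 [ 0.65228753 -0.05319834  0.014     ]
 [ 0.68414716 -0.06822502  0.014     ]
 [ 0.64808434 -0.15011915  0.014     ]]
psi 66.4 move [ 20.1   7.9 109.8] az 0.4 t 2.6
```

```bash
python3 - <<'E'
from h import *
for i in range(3):
    o=robot.get_obs();print(o['time'],o['position'],o['ft_force'],o['joint_velocities'].round(3));robot.camera('wrist')
E
```

```text
2.5833 [ 0.62594324 -0.11929789  0.13583901] [-0.28284279 -0.63602285  0.4258411 ] [-0.06  -0.041  0.022 -0.022  0.009 -0.01 ]
2.6333 [ 0.62535663 -0.12100488  0.13677032] [-0.18060505 -0.53468473  0.3435109 ] [-0.045 -0.033  0.01  -0.006 -0.001 -0.001]
2.6833 [ 0.62503383 -0.1221678   0.13747721] [-0.06733755  0.60237925 -0.88645006] [-0.029 -0.023  0.007  0.001 -0.002  0.001]
```

Call:
{"op": "move_arm", "data": {"series": "12 5 20 0 0 0; 24 9 45 0 0 0; 24 9 70 0 0 0; 24 9 90 0 0 0; 24 9 111 0 0 0; 24 9 111 0 0 0; 24 9 111 0 0 0; 24 9 111 0 0 0"}}

```text
time: 3.4
position: [0.6437, -0.1053, 0.0282]
tool_rot: [0.839, 0.545, 0.001, 0.001]
ft_force: [-0.1, 0.9, 0.1]
grip_width: 0.0608
grip_force: 0.0
```

Call:
{"op": "move_arm", "data": {"series": "0 0 0 0 0 0; 0 0 0 0 0 0; 0 0 0 0 0 0; 0 0 0 0 0 0; 0 0 0 0 0 0; 0 0 0 0 0 0", "jaw": 0.2, "newtons": 25}}

```text
time: 3.9
position: [0.6433, -0.1038, 0.0269]
tool_rot: [0.838, 0.546, 0.0, 0.0]
ft_force: [-1.7, 0.4, 0.5]
grip_width: 0.0284
grip_force: 0.4
```

Call:
{"op": "move_arm", "data": {"series": "0 0 0 0 0 0; 0 0 0 0 0 0; 0 0 -15 0 0 0; 0 0 -30 0 0 0; 0 0 -50 0 0 0; 0 0 -60 0 0 0; 0 0 -60 0 0 0", "jaw": 0.2}}

```text
time: 4.48
position: [0.6449, -0.1043, 0.0889]
tool_rot: [0.838, 0.546, 0.002, 0.002]
ft_force: [0.4, -0.3, -1.0]
grip_width: 0.0274
grip_force: 25.0
```

```bash
python3 - <<'E'
from h import *
o=robot.get_obs();print(o['grip_width'],o['grip_force']);go(.6066,-.2693,.087,99)
E
```

```text
0.027432801970384328 24.98694509267807
psi 66.1 move [-166.3   31.7    2. ] az -32.9 t 4.5
```

Call:
{"op": "move_arm", "data": {"series": "-24 5 0 0 0 -5; -48 9 0 0 0 -10; -72 14 0 0 0 -15; -96 18 0 0 0 -20; -120 23 0 0 0 -25; -144 27 0 0 0 -30; -166 32 0 0 0 -33; -166 32 0 0 0 -33"}}

```text
time: 5.15
position: [0.6043, -0.2734, 0.0854]
tool_rot: [0.65, 0.76, -0.001, 0.001]
ft_force: [0.1, -0.5, -2.3]
grip_width: 0.0276
grip_force: 25.0
```

Call:
{"op": "move_arm", "data": {"series": "0 0 0 0 0 0; 0 0 0 0 0 0; 0 0 0 0 0 0"}}

```text
time: 5.4
position: [0.605, -0.2671, 0.0859]
tool_rot: [0.648, 0.761, 0.0, -0.001]
ft_force: [0.1, 0.2, -1.6]
grip_width: 0.0277
grip_force: 25.0
```

```bash
python3 - <<'E'
from h import *
go(.6066,-.2693,.0315,99)
E
```

```text
psi 99.2 move [-2.5  1.3 54.3] az 0.2 t 5.4
```

Call:
{"op": "move_arm", "data": {"series": "-1 1 20 0 0 0; -2 1 40 0 0 0; -2 1 50 0 0 0; -2 1 54 0 0 0; -2 1 54 0 0 0; -2 1 54 0 0 0; -2 1 54 0 0 0"}}

```text
time: 5.98
position: [0.6073, -0.2705, 0.0334]
tool_rot: [0.648, 0.761, 0.0, 0.001]
ft_force: [-0.4, -0.5, -1.2]
grip_width: 0.0279
grip_force: 25.0
```

Call:
{"op": "move_arm", "data": {"series": "0 0 0 0 0 0; 0 0 0 0 0 0; 0 0 0 0 0 0; 0 0 0 0 0 0", "jaw": 0.45}}

```text
time: 6.32
position: [0.6069, -0.2707, 0.0332]
tool_rot: [0.649, 0.761, 0.0, 0.001]
ft_force: [0.1, -0.6, -0.5]
grip_width: 0.038
grip_force: 0.0
```

Call:
{"op": "move_arm", "data": {"series": "0 0 -20 0 0 0; 0 0 -50 0 0 0; 0 0 -85 0 0 0; 0 0 -120 0 0 0; 0 0 -150 0 0 0; 0 0 -150 0 0 0; 0 0 -150 0 0 0; 0 0 -150 0 0 0"}}

```text
time: 6.98
position: [0.6061, -0.2702, 0.1824]
tool_rot: [0.649, 0.761, -0.0, -0.0]
ft_force: [0.1, 0.1, -0.4]
grip_width: 0.0388
grip_force: 0.0
```

```bash
python3 - <<'E'
from h import *
go(.538,.047,.18,180)
p=robot.camera('scene')
cv2.imwrite('pics/s2.png',cv2.resize(p['img'][80:280,160:400,::-1],(720,600)))
for t in ['oil_bottle','glue_bottle','green_bottle']:
    print(t,[(round(d['p'],2),np.round(d['xyz'],3)) for d in robot.tip_of(p,t)[:2]])
E
```

```text
psi 99.1 move [323.9 -16.9   2.6] az -80.9 t 7.0
oil_bottle [(0.47, array([0.544, 0.05 , 0.002]))]
glue_bottle [(0.79, array([ 0.533, -0.042, -0.004]))]
green_bottle [(0.67, array([ 0.454,  0.102, -0.003]))]
```

View pics/s2.png

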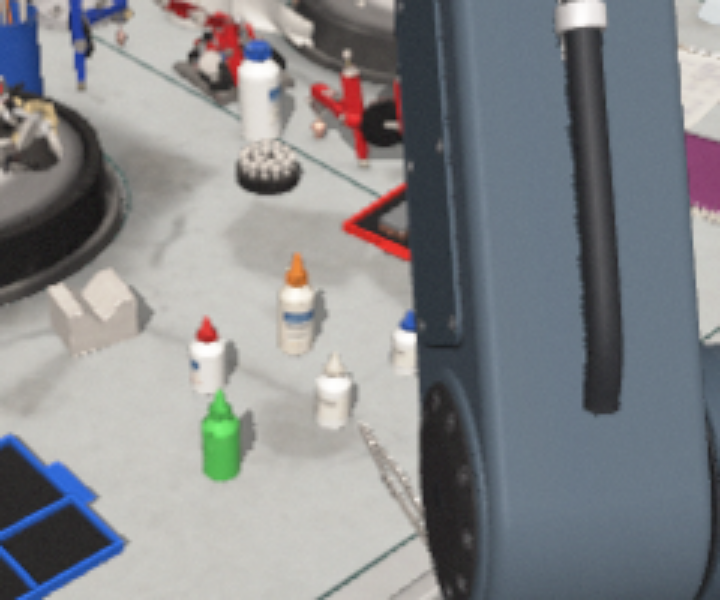

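Call:
{"op": "move_arm", "data": {"series": "30 -1 0 0 0 0; 70 -3 0 0 0 0; 110 -5 0 0 0 0; 150 -7 0 0 0 0; 190 -9 0 0 0 0; 230 -11 0 0 0 0; 270 -13 0 0 0 0; 305 -14 0 0 0 0", "jaw": 0.75}}

```text
time: 7.85
position: [0.5427, 0.0308, 0.1816]
tool_rot: [0.649, 0.761, -0.001, -0.001]
ft_force: [0.5, 0.6, 0.3]
grip_width: 0.0649
grip_force: 0.0
```

Call:
{"op": "move_arm", "data": {"series": "19 -1 0 0 0 0; 19 -1 10 0 0 0; 19 -1 20 0 0 0; 19 -1 40 0 0 0; 19 -1 40 0 0 0; 19 -1 40 0 0 0"}}

```text
time: 8.35
position: [0.5396, 0.0459, 0.1408]
tool_rot: [0.649, 0.761, -0.001, -0.002]
ft_force: [0.5, 0.4, -0.2]
grip_width: 0.0653
grip_force: 0.0
```

```bash
python3 - <<'E'
from h import *
robot.camera('wrist');go(.54,.048,.031,99)
E
```

```text
psi 99.0 move [2.100e+00 1.000e-01 1.107e+02] az 0.0 t 8.4
```

Call:
{"op": "move_arm", "data": {"series": "1 0 25 0 0 0; 1 0 50 0 0 0; 1 0 75 0 0 0; 1 0 95 0 0 0; 1 0 110 0 0 0; 1 0 110 0 0 0; 1 0 110 0 0 0"}}

```text
time: 8.98
position: [0.5406, 0.0474, 0.0325]
tool_rot: [0.649, 0.761, -0.0, -0.0]
ft_force: [1.2, 0.4, 0.4]
grip_width: 0.0651
grip_force: 0.0
```

Call:
{"op": "move_arm", "data": {"series": "0 0 0 0 0 0; 0 0 0 0 0 0; 0 0 0 0 0 0; 0 0 0 0 0 0; 0 0 0 0 0 0; 0 0 0 0 0 0; 0 0 0 0 0 0; 0 0 0 0 0 0", "jaw": 0.2, "newtons": 12}}

```text
time: 9.65
position: [0.5403, 0.0481, 0.0329]
tool_rot: [0.649, 0.761, 0.0, 0.0]
ft_force: [-0.8, 0.5, 2.9]
grip_width: 0.0273
grip_force: 12.0
```

Call:
{"op": "move_arm", "data": {"series": "0 0 -10 0 0 0; 0 0 -35 0 0 0; 0 0 -65 0 0 0; 0 0 -100 0 0 0; 0 0 -130 0 0 0; 0 0 -130 0 0 0; 0 0 -130 0 0 0"}}

```text
time: 10.23
position: [0.5414, 0.048, 0.165]
tool_rot: [0.649, 0.761, 0.001, 0.002]
ft_force: [0.4, -0.1, -0.9]
grip_width: 0.0274
grip_force: 12.0
```

```bash
python3 - <<'E'
from h import *
go(.5303,-.248,.161,99)
E
```

```text
psi 99.1 move [-290.5  -57.9    4.1] az 0.1 t 10.2
```

Call:
{"op": "move_arm", "data": {"series": "-28 -6 0 0 0 0; -65 -13 0 0 0 0; -103 -21 0 0 0 0; -140 -28 0 0 0 0; -178 -36 0 0 0 0; -215 -43 0 0 0 0; -250 -50 0 0 0 0; -275 -55 0 0 0 0"}}

```text
time: 10.9
position: [0.5284, -0.235, 0.161]
tool_rot: [0.649, 0.76, -0.0, -0.001]
ft_force: [1.0, 0.4, -0.1]
grip_width: 0.0274
grip_force: 12.0
```

Call:
{"op": "move_arm", "data": {"series": "-10 -2 0 0 0 0; -15 -3 0 0 0 0; -15 -3 0 0 0 0; -15 -3 30 0 0 0; -15 -3 60 0 0 0; -15 -3 80 0 0 0; -15 -3 80 0 0 0; -15 -3 80 0 0 0"}}

```text
time: 11.57
position: [0.5281, -0.2449, 0.0816]
tool_rot: [0.648, 0.762, -0.0, -0.002]
ft_force: [-0.6, 0.5, -0.3]
grip_width: 0.0273
grip_force: 12.0
```

```bash
python3 - <<'E'
from h import *
robot.camera('top');go(.5303,-.248,.0375,99)
E
```

```text
psi 99.2 move [-2.3  0.8 45.3] az 0.2 t 11.6
```

Call:
{"op": "move_arm", "data": {"series": "-2 1 12 0 0 0; -2 1 25 0 0 0; -2 1 36 0 0 0; -2 1 42 0 0 0; -2 1 45 0 0 0; -2 1 45 0 0 0; -2 1 45 0 0 0; -2 1 45 0 0 0"}}

```text
time: 12.28
position: [0.5305, -0.2495, 0.038]
tool_rot: [0.649, 0.761, 0.0, 0.0]
ft_force: [1.0, 0.2, -0.2]
grip_width: 0.0268
grip_force: 12.0
```

Call:
{"op": "move_arm", "data": {"series": "0 0 0 0 0 0; 0 0 0 0 0 0; 0 0 0 0 0 0; 0 0 0 0 0 0; 0 0 0 0 0 0", "jaw": 0.5}}

```text
time: 12.7
position: [0.5303, -0.2493, 0.0377]
tool_rot: [0.649, 0.761, 0.0, 0.0]
ft_force: [-0.4, -0.4, -0.3]
grip_width: 0.0425
grip_force: 0.0
```

Call:
{"op": "move_arm", "data": {"series": "0 0 -15 0 0 0; 0 0 -40 0 0 0; 0 0 -75 0 0 0; 0 0 -110 0 0 0; 0 0 -140 0 0 0; 0 0 -160 0 0 0; 0 0 -160 0 0 0; 0 0 -160 0 0 0"}}

```text
time: 13.37
position: [0.5308, -0.2496, 0.199]
tool_rot: [0.649, 0.761, 0.0, 0.002]
ft_force: [-0.3, -0.1, -0.8]
grip_width: 0.0438
grip_force: 0.0
```

```bash
python3 - <<'E'
from h import *
go(.656,.075,.2,81)
E
```

```text
psi 99.1 move [300.6 175.1  -1.3] az 18.1 t 13.4
```

Call:
{"op": "move_arm", "data": {"series": "28 16 0 0 0 2; 60 35 0 0 0 4; 92 54 0 0 0 6; 126 73 0 0 0 8; 160 93 0 0 0 10; 194 113 0 0 0 13; 230 134 0 0 0 16; 262 152 0 0 0 18", "jaw": 0.85}}

```text
time: 14.03
position: [0.6382, 0.0361, 0.1953]
tool_rot: [0.76, 0.649, -0.001, -0.002]
ft_force: [0.7, -0.4, 0.0]
grip_width: 0.0731
grip_force: 0.0
```

Call:
{"op": "move_arm", "data": {"series": "0 0 0 0 0 0; 0 0 0 0 0 0; 0 0 0 0 0 0"}}

```text
time: 14.28
position: [0.6376, 0.0335, 0.1957]
tool_rot: [0.759, 0.651, -0.002, -0.001]
ft_force: [0.5, -0.4, -0.5]
grip_width: 0.0738
grip_force: 0.0
```

```bash
python3 - <<'E'
from h import *
robot.camera('wrist');p=robot.camera('wrist');im=p['img'][:,:,::-1].copy()
c,s=np.cos(np.radians(-9)),np.sin(np.radians(-9))
q=proj(p,[[.656+c*a-s*b,.075+s*a+c*b,.042] for a,b in((.025,.03),(.025,-.03),(-.025,-.03),(-.025,.03))])
cv2.polylines(im,[np.int32(q)],True,(0,0,255),1)
cv2.imwrite('pics/w2.png',im);print(q)
go(.656,.075,.13,81)
E
```

```text
[[295.96977119 106.54106824]
 [294.06100771 172.88943864]
 [240.40259103 172.75219288]
 [239.80768054 106.3696888 ]]
psi 81.0 move [45.1 11.4 66.5] az 0.0 t 14.4
```

View pics/w2.png

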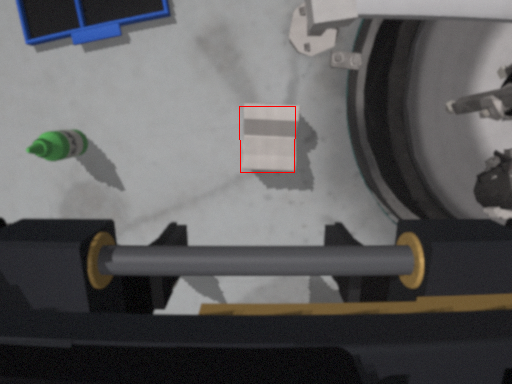

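The block matches the predicted outline: corners (240,106) and (296,173), groove at row 128. The turntable rim starts near column 350 and the lamp foot is at (315,35). The gripper body may pass over the rim, so I need the rim's height.

```bash
python3 - <<'E'
from h import *
p=robot.camera('wrist');print(plane(p,[[350,60],[347,110],[362,170],[315,35],[335,45],[300,10],[360,60]],0).round(3))
s=robot.camera('scene');im=cv2.resize(s['img'][60:240,40:280,::-1],(800,600),interpolation=cv2.INTER_CUBIC)
k=800/240
for x,y in((.735,.06),(.735,.11),(.75,.0)):
    for z,c in((0,(0,0,255)),(.04,(0,255,255)),(.08,(0,255,0))):
        q=(proj(s,[x,y,z])[0]-[40,60])*k;cv2.circle(im,tuple(np.int32(q)),4,c,-1)
cv2.imwrite('pics/s3.png',im)
E
```

```text
[[ 0.75   0.137  0.   ]
 [ 0.742  0.089 -0.   ]
 [ 0.753  0.025  0.   ]
 [ 0.718  0.166  0.   ]
 [ 0.737  0.153  0.   ]
 [ 0.707  0.19   0.   ]
 [ 0.76   0.136  0.   ]]
```

View pics/s3.png

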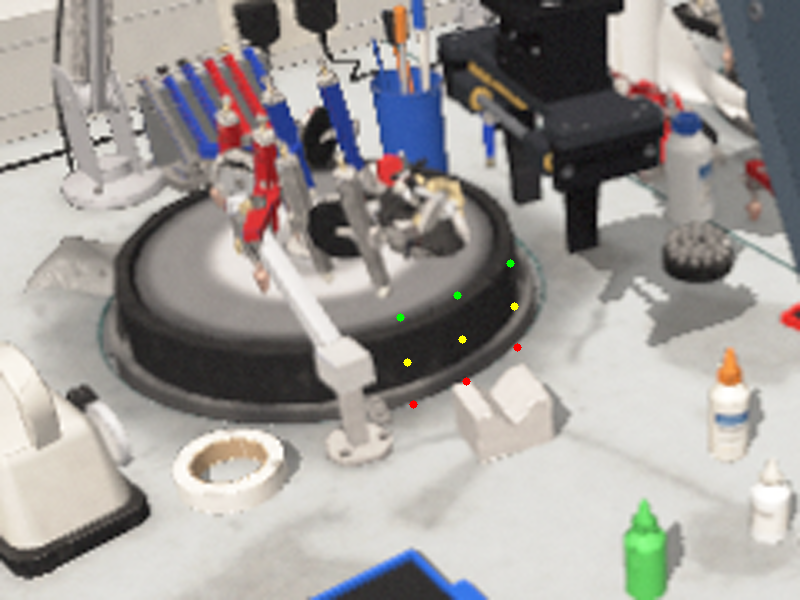

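The scene view puts the drum at about 70 mm high at x ≥ 0.75, and the lamp post near (0.72, 0.165). Gripping across x with the TCP at z = 0.040 keeps the body at 88 mm, which clears both.

Call:
{"op": "move_arm", "data": {"series": "20 5 20 0 0 0; 45 11 40 0 0 0; 45 11 60 0 0 0; 45 11 80 0 0 0; 45 11 100 0 0 0; 45 11 100 0 0 0; 45 11 100 0 0 0"}}

```text
time: 15.07
position: [0.6558, 0.0752, 0.0967]
tool_rot: [0.76, 0.65, -0.001, -0.001]
ft_force: [0.3, -0.0, -0.1]
grip_width: 0.0744
grip_force: 0.0
```

```bash
python3 - <<'E'
from h import *
print(robot.get_obs()['ft_force']);go(.656,.075,.04,81)
E
```

```text
[ 0.30234467 -0.01365242 -0.1484993 ]
psi 81.0 move [-0.2  0.4 56.7] az 0.0 t 15.1
```

Call:
{"op": "move_arm", "data": {"series": "0 0 20 0 0 0; 0 0 40 0 0 0; 0 0 57 0 0 0; 0 0 57 0 0 0; 0 0 57 0 0 0"}}

```text
time: 15.48
position: [0.657, 0.0757, 0.0415]
tool_rot: [0.76, 0.65, 0.0, 0.0]
ft_force: [0.6, 0.3, 0.6]
grip_width: 0.0741
grip_force: 0.0
```

Call:
{"op": "move_arm", "data": {"series": "0 0 0 0 0 0; 0 0 0 0 0 0; 0 0 0 0 0 0; 0 0 0 0 0 0; 0 0 0 0 0 0; 0 0 0 0 0 0", "jaw": 0.4, "newtons": 50}}

```text
time: 15.98
position: [0.6573, 0.0763, 0.0416]
tool_rot: [0.76, 0.65, 0.001, 0.001]
ft_force: [0.4, -0.2, 4.5]
grip_width: 0.0503
grip_force: 49.5
```

Call:
{"op": "move_arm", "data": {"series": "0 0 -8 0 0 0; 0 0 -20 0 0 0; 0 0 -35 0 0 0; 0 0 -50 0 0 0; 0 -15 -60 0 0 0; 0 -35 -60 0 0 0; 0 -60 -60 0 0 0; 0 -80 -60 0 0 0"}}

```text
time: 16.65
position: [0.5749, 0.0889, 0.1008]
tool_rot: [0.76, 0.65, -0.001, -0.001]
ft_force: [-0.2, 0.6, -6.0]
grip_width: 0.0498
grip_force: 49.5
```

```bash
python3 - <<'E'
from h import *
go(.5365,.272,.10,90)
E
```

```text
psi 81.1 move [174.9 -66.2   1. ] az -8.9 t 16.6
```

Call:
{"op": "move_arm", "data": {"series": "15 -6 0 0 0 -2; 40 -15 0 0 0 -4; 70 -26 0 0 0 -6; 100 -38 0 0 0 -8; 130 -49 0 0 0 -9; 155 -59 0 0 0 -9; 175 -66 0 0 0 -9; 175 -66 0 0 0 -9"}}

```text
time: 17.32
position: [0.5374, 0.276, 0.1007]
tool_rot: [0.705, 0.709, 0.0, -0.001]
ft_force: [0.0, -0.3, -5.9]
grip_width: 0.0497
grip_force: 49.5
```

Call:
{"op": "move_arm", "data": {"series": "0 0 0 0 0 0; 0 0 0 0 0 0; 0 0 15 0 0 0; 0 0 30 0 0 0; 0 0 30 0 0 0; 0 0 30 0 0 0"}}

```text
time: 17.82
position: [0.5388, 0.2703, 0.0699]
tool_rot: [0.707, 0.707, -0.001, -0.001]
ft_force: [0.8, 0.5, -5.2]
grip_width: 0.05
grip_force: 49.5
```

```bash
python3 - <<'E'
from h import *
robot.camera('top');go(.5365,.272,.046,90)
E
```

```text
psi 90.0 move [ 1.3 -3.1 24.6] az 0.0 t 17.9
```

Call:
{"op": "move_arm", "data": {"series": "1 -3 8 0 0 0; 1 -3 15 0 0 0; 1 -3 20 0 0 0; 1 -3 23 0 0 0; 1 -3 24 0 0 0; 1 -3 24 0 0 0; 1 -3 24 0 0 0; 1 -3 24 0 0 0"}}

```text
time: 18.53
position: [0.5367, 0.2728, 0.0468]
tool_rot: [0.706, 0.708, 0.0, 0.0]
ft_force: [0.5, -0.0, -5.9]
grip_width: 0.0501
grip_force: 49.5
```

Call:
{"op": "move_arm", "data": {"series": "0 0 0 0 0 0; 0 0 0 0 0 0; 0 0 0 0 0 0; 0 0 0 0 0 0; 0 0 0 0 0 0", "jaw": 0.75}}

```text
time: 18.95
position: [0.5369, 0.2729, 0.0473]
tool_rot: [0.706, 0.708, 0.001, 0.0]
ft_force: [-0.1, -0.4, -0.1]
grip_width: 0.0645
grip_force: 0.0
```

Call:
{"op": "move_arm", "data": {"series": "0 0 -15 0 0 0; 0 0 -40 0 0 0; 0 0 -75 0 0 0; 0 0 -110 0 0 0; 0 0 -140 0 0 0; 0 0 -150 0 0 0; 0 0 -150 0 0 0; 0 0 -150 0 0 0"}}

```text
time: 19.62
position: [0.5362, 0.2726, 0.1967]
tool_rot: [0.706, 0.708, 0.0, 0.0]
ft_force: [-0.1, 0.4, -0.8]
grip_width: 0.0652
grip_force: 0.0
```

```bash
python3 - <<'E'
from h import *
p=robot.camera('top');cv2.imwrite('pics/t2.png',rect(p,.01,.40,.70,-.4,.4,1000))
s=robot.camera('scene')
for t in ['glue_bottle','green_bottle','white_cap_bottle','blue_cap_bottle']:
  for n,c in (('t',p),('s',s)):
    print(n,t,[(round(d['p'],2),np.round(d['xyz'],3)) for d in robot.tip_of(c,t)[:2]])
go(.532,-.042,.195,90)
E
```

```text
t glue_bottle [(0.67, array([ 0.528, -0.041,  0.002]))]
s glue_bottle [(0.52, array([ 0.534, -0.043, -0.002]))]
t green_bottle [(0.56, array([ 0.455,  0.104, -0.001]))]
s green_bottle [(0.85, array([ 0.452,  0.1  , -0.003])), (0.56, array([ 0.451, -0.094, -0.001]))]
t white_cap_bottle [(0.63, array([ 0.442, -0.002,  0.001]))]
s white_cap_bottle [(0.56, array([0.441, 0.002, 0.002]))]
t blue_cap_bottle [(0.39, array([ 0.45 , -0.094, -0.002]))]
s blue_cap_bottle [(0.69, array([ 0.45 , -0.093, -0.001])), (0.28, array([ 0.455,  0.101, -0.005]))]
psi 90.1 move [-314.6   -4.9    1.1] az 0.1 t 20.1
```

View pics/t2.png

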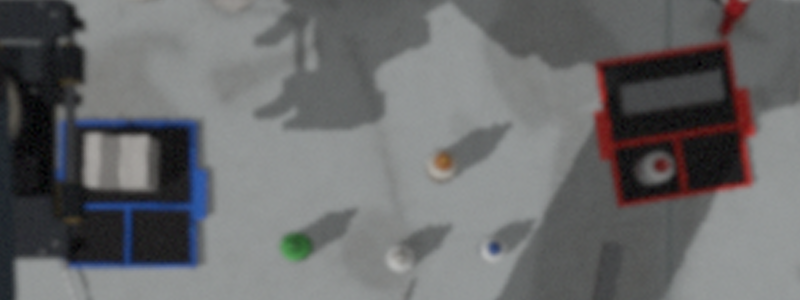

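The rectified view shows the stone in the red long pocket (673,93), oil upright in its pocket (655,166) and the vee block, groove up, in the blue long pocket (120,162). Next is the glue bottle.

Call:
{"op": "move_arm", "data": {"series": "-28 -1 0 0 0 0; -65 -1 0 0 0 0; -105 -2 0 0 0 0; -145 -2 0 0 0 0; -185 -3 0 0 0 0; -225 -4 0 0 0 0; -265 -5 0 0 0 0; -295 -5 0 0 0 0"}}

```text
time: 20.78
position: [0.5318, -0.0252, 0.1967]
tool_rot: [0.707, 0.707, -0.0, 0.0]
ft_force: [1.0, 0.4, 0.4]
grip_width: 0.0653
grip_force: 0.0
```

Call:
{"op": "move_arm", "data": {"series": "-12 0 0 0 0 0; -19 0 0 0 0 0; -19 0 0 0 0 0; -19 0 15 0 0 0; -19 0 30 0 0 0; -19 0 30 0 0 0; -19 0 30 0 0 0"}}

```text
time: 21.37
position: [0.5314, -0.0395, 0.1661]
tool_rot: [0.706, 0.709, -0.0, -0.001]
ft_force: [-0.3, 0.0, 0.8]
grip_width: 0.0655
grip_force: 0.0
```

```bash
python3 - <<'E'
from h import *
robot.camera('top');go(.531,-.042,.049,90)
E
```

```text
psi 90.2 move [ -2.2  -1.  117.7] az 0.2 t 21.4
```

Call:
{"op": "move_arm", "data": {"series": "-1 0 25 0 0 0; -1 0 50 0 0 0; -1 0 80 0 0 0; -1 0 105 0 0 0; -1 0 117 0 0 0; -1 0 117 0 0 0; -1 0 117 0 0 0"}}

```text
time: 22.0
position: [0.5325, -0.0418, 0.0499]
tool_rot: [0.706, 0.708, 0.0, 0.0]
ft_force: [0.9, -0.9, 1.7]
grip_width: 0.0653
grip_force: 0.0
```

Call:
{"op": "move_arm", "data": {"series": "0 0 0 0 0 0; 0 0 0 0 0 0; 0 0 0 0 0 0; 0 0 0 0 0 0; 0 0 0 0 0 0; 0 0 0 0 0 0; 0 0 0 0 0 0; 0 0 0 0 0 0", "jaw": 0.2, "newtons": 12}}

```text
time: 22.67
position: [0.5322, -0.0424, 0.0499]
tool_rot: [0.706, 0.708, 0.0, 0.0]
ft_force: [-0.5, 0.3, 2.2]
grip_width: 0.0287
grip_force: 12.0
```

Call:
{"op": "move_arm", "data": {"series": "0 0 -10 0 0 0; 0 0 -35 0 0 0; 0 0 -65 0 0 0; 0 0 -100 0 0 0; 0 0 -130 0 0 0; 0 0 -130 0 0 0; 0 0 -130 0 0 0"}}

```text
time: 23.25
position: [0.5331, -0.0425, 0.1819]
tool_rot: [0.706, 0.708, 0.001, 0.002]
ft_force: [-0.3, 0.7, -0.8]
grip_width: 0.0289
grip_force: 12.0
```

```bash
python3 - <<'E'
from h import *
go(.462,.305,.18,90)
E
```

```text
psi 90.1 move [347.7 -70.3   1.1] az 0.1 t 23.2
```

Call:
{"op": "move_arm", "data": {"series": "28 -6 0 0 0 0; 65 -13 0 0 0 0; 105 -21 0 0 0 0; 145 -29 0 0 0 0; 185 -37 0 0 0 0; 225 -45 0 0 0 0; 265 -53 0 0 0 0; 303 -61 0 0 0 0"}}

```text
time: 23.92
position: [0.4683, 0.2622, 0.178]
tool_rot: [0.706, 0.708, -0.002, -0.001]
ft_force: [0.4, -0.5, -0.7]
grip_width: 0.0289
grip_force: 12.0
```

Call:
{"op": "move_arm", "data": {"series": "22 -5 0 0 0 0; 44 -9 0 0 0 0; 44 -9 0 0 0 0; 44 -9 20 0 0 0; 44 -9 50 0 0 0; 44 -9 80 0 0 0; 44 -9 80 0 0 0; 44 -9 80 0 0 0"}}

```text
time: 24.58
position: [0.4594, 0.3031, 0.0975]
tool_rot: [0.707, 0.708, -0.003, -0.001]
ft_force: [0.5, -1.3, -0.2]
grip_width: 0.0288
grip_force: 12.0
```

```bash
python3 - <<'E'
from h import *
robot.camera('top');go(.462,.305,.0545,90)
E
```

```text
psi 90.1 move [ 1.2  1.1 44.6] az 0.1 t 24.6
```

Call:
{"op": "move_arm", "data": {"series": "1 1 12 0 0 0; 1 1 24 0 0 0; 1 1 34 0 0 0; 1 1 40 0 0 0; 1 1 44 0 0 0; 1 1 44 0 0 0; 1 1 44 0 0 0; 1 1 44 0 0 0"}}

```text
time: 25.3
position: [0.4627, 0.3057, 0.056]
tool_rot: [0.706, 0.708, 0.0, 0.0]
ft_force: [-0.2, 0.2, -1.1]
grip_width: 0.0288
grip_force: 12.0
```

Call:
{"op": "move_arm", "data": {"series": "0 0 0 0 0 0; 0 0 0 0 0 0; 0 0 0 0 0 0; 0 0 0 0 0 0; 0 0 0 0 0 0", "jaw": 0.5}}

```text
time: 25.72
position: [0.4625, 0.3056, 0.0558]
tool_rot: [0.706, 0.708, 0.0, 0.0]
ft_force: [0.1, -0.2, 0.6]
grip_width: 0.0429
grip_force: 0.0
```

Call:
{"op": "move_arm", "data": {"series": "0 0 -15 0 0 0; 0 0 -40 0 0 0; 0 0 -75 0 0 0; 0 0 -110 0 0 0; 0 0 -140 0 0 0; 0 0 -150 0 0 0; 0 0 -150 0 0 0; 0 0 -150 0 0 0"}}

```text
time: 26.38
position: [0.462, 0.3054, 0.2054]
tool_rot: [0.706, 0.708, -0.0, 0.0]
ft_force: [-0.2, -0.2, -0.6]
grip_width: 0.0436
grip_force: 0.0
```

```bash
python3 - <<'E'
from h import *
go(.453,.101,.2,90)
E
```

```text
psi 90.1 move [-204.4   -9.4    5.4] az 0.1 t 26.4
```

Call:
{"op": "move_arm", "data": {"series": "-25 -1 0 0 0 0; -60 -3 0 0 0 0; -100 -5 0 0 0 0; -140 -7 0 0 0 0; -175 -8 0 0 0 0; -204 -9 0 0 0 0; -204 -9 15 0 0 0; -204 -9 30 0 0 0", "jaw": 0.75}}

```text
time: 27.05
position: [0.4529, 0.0996, 0.1738]
tool_rot: [0.708, 0.706, -0.001, -0.001]
ft_force: [-0.9, 0.5, -0.1]
grip_width: 0.0649
grip_force: 0.0
```

Call:
{"op": "move_arm", "data": {"series": "0 0 10 0 0 0; 0 0 20 0 0 0; 0 0 20 0 0 0; 0 0 20 0 0 0; 0 0 20 0 0 0"}}

```text
time: 27.47
position: [0.4532, 0.1016, 0.1548]
tool_rot: [0.706, 0.708, -0.001, -0.001]
ft_force: [0.2, 0.5, -0.1]
grip_width: 0.0654
grip_force: 0.0
```

```bash
python3 - <<'E'
from h import *
robot.camera('top');go(.453,.101,.035,90)
E
```

```text
psi 90.1 move [ -0.6  -0.5 120.3] az 0.1 t 27.5
```

Call:
{"op": "move_arm", "data": {"series": "0 0 25 0 0 0; 0 0 50 0 0 0; 0 0 80 0 0 0; 0 0 105 0 0 0; 0 0 119 0 0 0; 0 0 119 0 0 0; 0 0 119 0 0 0"}}

```text
time: 28.1
position: [0.4537, 0.1017, 0.0364]
tool_rot: [0.706, 0.708, -0.0, -0.0]
ft_force: [0.8, 0.9, -0.1]
grip_width: 0.0654
grip_force: 0.0
```

Call:
{"op": "move_arm", "data": {"series": "0 0 0 0 0 0; 0 0 0 0 0 0; 0 0 0 0 0 0; 0 0 0 0 0 0; 0 0 0 0 0 0; 0 0 0 0 0 0; 0 0 0 0 0 0; 0 0 0 0 0 0", "jaw": 0.2, "newtons": 12}}

```text
time: 28.77
position: [0.4539, 0.1016, 0.0369]
tool_rot: [0.706, 0.708, 0.0, 0.0]
ft_force: [-0.6, 0.3, 3.0]
grip_width: 0.0273
grip_force: 12.0
```

Call:
{"op": "move_arm", "data": {"series": "0 0 -10 0 0 0; 0 0 -35 0 0 0; 0 0 -65 0 0 0; 0 0 -100 0 0 0; 0 0 -130 0 0 0; 0 0 -130 0 0 0; 0 0 -130 0 0 0"}}

```text
time: 29.35
position: [0.4547, 0.1016, 0.1687]
tool_rot: [0.706, 0.708, 0.002, 0.002]
ft_force: [-0.2, -0.3, -0.4]
grip_width: 0.0276
grip_force: 12.0
```

```bash
python3 - <<'E'
from h import *
go(.462,.237,.165,90)
E
```

```text
psi 90.1 move [135.4   7.6   3.7] az 0.1 t 29.4
```

Call:
{"op": "move_arm", "data": {"series": "20 1 0 0 0 0; 45 3 0 0 0 0; 75 4 0 0 0 0; 105 6 0 0 0 0; 125 7 0 0 0 0; 135 8 0 0 0 0; 135 8 0 0 0 0; 135 8 0 0 0 0"}}

```text
time: 30.02
position: [0.4606, 0.2361, 0.1656]
tool_rot: [0.706, 0.708, -0.001, -0.0]
ft_force: [1.0, -0.7, -1.4]
grip_width: 0.0275
grip_force: 12.0
```

Call:
{"op": "move_arm", "data": {"series": "0 0 20 0 0 0; 0 0 45 0 0 0; 0 0 65 0 0 0; 0 0 80 0 0 0; 0 0 80 0 0 0; 0 0 80 0 0 0"}}

```text
time: 30.52
position: [0.4607, 0.2351, 0.0859]
tool_rot: [0.707, 0.707, -0.001, -0.001]
ft_force: [0.4, -0.3, 0.5]
grip_width: 0.0274
grip_force: 12.0
```

```bash
python3 - <<'E'
from h import *
robot.camera('top');go(.462,.237,.0415,90)
E
```

```text
psi 90.0 move [ 1.5  0.5 45.2] az 0.0 t 30.6
```

Call:
{"op": "move_arm", "data": {"series": "1 0 12 0 0 0; 1 0 24 0 0 0; 1 0 34 0 0 0; 1 0 40 0 0 0; 1 0 44 0 0 0; 1 0 44 0 0 0; 1 0 44 0 0 0; 1 0 44 0 0 0"}}

```text
time: 31.23
position: [0.4618, 0.2377, 0.043]
tool_rot: [0.706, 0.708, 0.0, 0.0]
ft_force: [0.2, -0.3, -0.5]
grip_width: 0.0277
grip_force: 12.0
```

Call:
{"op": "move_arm", "data": {"series": "0 0 0 0 0 0; 0 0 0 0 0 0; 0 0 0 0 0 0; 0 0 0 0 0 0; 0 0 0 0 0 0", "jaw": 0.5}}

```text
time: 31.65
position: [0.4615, 0.2376, 0.0427]
tool_rot: [0.706, 0.708, 0.0, 0.0]
ft_force: [0.3, 0.1, -0.3]
grip_width: 0.0422
grip_force: 0.0
```

Call:
{"op": "move_arm", "data": {"series": "0 0 -15 0 0 0; 0 0 -40 0 0 0; 0 0 -75 0 0 0; 0 0 -110 0 0 0; 0 0 -140 0 0 0; 0 0 -150 0 0 0; 0 0 -150 0 0 0; 0 0 -150 0 0 0"}}

```text
time: 32.32
position: [0.4611, 0.2375, 0.1924]
tool_rot: [0.706, 0.708, 0.0, 0.0]
ft_force: [-0.2, -0.4, -0.6]
grip_width: 0.0435
grip_force: 0.0
```

Call:
{"op": "move_arm", "data": {"series": "-30 0 0 0 0 0; -65 0 0 0 0 0; -100 0 0 0 0 0; -140 0 0 0 0 0; -180 0 0 0 0 0; -215 0 0 0 0 0; -240 0 0 0 0 0; -240 0 0 0 0 0"}}

```text
time: 32.98
position: [0.4614, -0.0064, 0.1905]
tool_rot: [0.708, 0.706, -0.001, -0.001]
ft_force: [0.5, 0.4, -0.7]
grip_width: 0.0435
grip_force: 0.0
```

```bash
python3 - <<'E'
from h import *
p=robot.camera('top');s=robot.camera('scene')
a=rect(p,.01,.40,.68,-.4,.4,1000);b=cv2.resize(s['img'][100:300,90:357,::-1],(427,320));c=np.zeros((320,800,3),np.uint8);c[:,:427]=b
cv2.imwrite('pics/f.png',np.vstack([a,c]))
E
```

```text
(no output)
```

View pics/f.png

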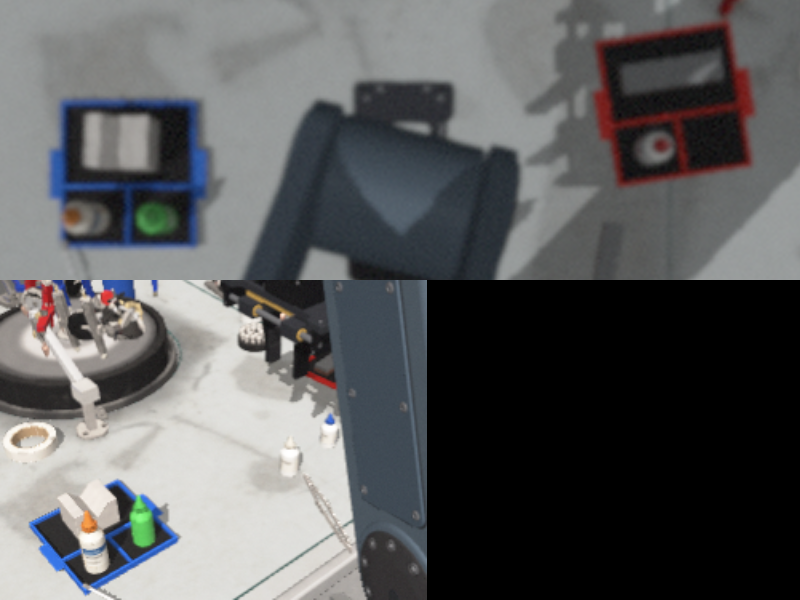

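The top view shows the stone (672,72) and oil bottle (655,147) in the red tray, and the vee block (120,142), glue (85,218) and green bottle (155,218) upright in the blue tray. In the scene view, white (290,458) and blue (330,430) are still standing. The gripper is clear, so I'm handing in.

```bash
python3 -c "
from rig import robot
print(robot.hand_in())"
```

```text
the job is handed in; nothing more can be done
None
```

I made up both kits and handed the job in after about 33 s: the final pictures show every piece in its tray pocket and the white-capped and blue-capped bottles still standing, though the hand-in reported no verdict.

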